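Find the softest of three shock mounts and mark it with its tag

ROBOT

A 6-joint arm with a two-finger parallel gripper is mounted at the origin on a cart in front of the work surface, level with it; the furniture and walls round the work are solid. World frame = base frame: x ahead of the robot, y to its left, z up, the work surface at z = 0. Lengths are in m, angles in rad, forces in N, time in s.
With the tool pointing down it reaches from about 0.275 to 0.825 m from the base axis. Payload 4.9 kg.
Tool frame: the origin (TCP) lies on the centre line of the jaws, within the pads' length; the fingertips stand 25 mm ahead of it and the grasp point (between the pads) lies 6 mm ahead of it; x points along the fingers, y is the direction in which the jaws open and shut, and the axes are right-handed (so a half turn about x gives the same grasp; the last joint's range is limited). The gripper opens to 85 mm and grips with 20 to 120 N. Pads are 22 mm wide; open, the fingers measure 114 mm over their backs; the gripper's body (76 mm by 85 mm) begins 54 mm behind the grasp point. The pads swing forward as they close: fully open they stand 13 mm farther back than shut.
Start: joints at [1.003, 0.326, -0.193, 1.052, 0, 1.437], TCP at [0.231, 0.499, 0.256] pointing down, gripper open.
Joint ranges: [-2.65, 2.65], [-0.97, 1.79], [-1.3, 1.35], [-1.93, 2.1], [-1.47, 1.37], [-3.14, 3.14]. Speed limits (rad/s): [2.57, 2.57, 3.14, 3.14, 3.14, 3.14].

INTERFACE

Orientations are given as a unit quaternion [w, x, y, z].
In Python, from station import observe, capture, calibration, close_job, silhouettes, landmark_of gives the robot as it stands. The module is installed in compiled form; this text tells all that it offers.
- The arm moves only by the tool jog_arm, never from a script. Its argument "moves" is a list of rows, each an object of numbers: "tx", "ty", "tz": the shift along the tool's x, y, z in mm; "wx", "wy", "wz": the turn, a rotation vector about the tool's x, y, z in degrees; "hand": the finger opening in mm, from 0 to 85.4. In form: [{"tx": .., "ty": .., "tz": .., "wx": .., "wy": .., "wz": .., "hand": ..}, ...]. A call has 1 to 20 rows; each row is the pose to reach, as a shift and turn from the pose commanded when the call began, along the tool's axes at that moment; what a row does not reach only later rows make up. A row lasts 1/10 s, in which the tool goes at most 50 mm and 8.59 degrees, less where a joint would pass 70% of its speed; a pose out of reach is approached as far as the arm can. A call with a gripper value outside its range is refused whole. The fingers move at their own pace and stop on an object; the grip force is fixed at half the most. Time passes only in rows, so rows that repeat a pose let the fingers close. It gives the time, the measured TCP pose, the force and the opening at its end, in the units of the state.
- observe(): the state, without advancing time (a new reading comes with each control period).
- capture(name): name is "side" or "top" or "wrist"; returns the picture (480x640x3 uint8, blue, green, red); there is no depth.
- calibration(name): a dict with "mtx" (3x3 intrinsics, pixels), "rvec" (rotation vector, rad) and "tvec" (3), from world to camera coordinates, as OpenCV has them. Camera axes: x right, y down, z forward; pixel columns grow to the right and rows downward; lengths in m; the calibration is good to about 2 mm. A picture is of the moment at which its call begins: read the wrist's pose just before it. calibration takes no time and is no camera call; for the wrist camera it gives the pose at the moment of the call.
- close_job(): hands the job in, once; it reports no verdict.
Trained networks look in the newest picture that a camera, given by its name, has taken for a name from the list of things; names that differ only in an ending like _2 or _b are one class to them, and where a whole thing is asked for, a point or a joint stands for the part that bears it (a point fixed in the world has none). Each returns a list of dicts, best first, with "score" (0 to 1); they miss things now and then, are a little off and sometimes report something else, mostly with a low value. They report only what shows in the picture. A call takes as long as a camera call. They do not tell look-alikes from the thing itself.
- silhouettes(query, camera): "pixels" (480x640 bool, what is visible of it) and "location" ([column, row] in pixels, amid what is visible of it).
- landmark_of(query, camera): "location" ([column, row] in pixels: a listed point, or the origin of a listed thing).
The state is a dict: "time_s": time; "joint_pos": joint angles; "qvel": joint speeds; "joint_efforts": joint torques, N m; "tcp_pos": TCP position; "tool_rot": TCP orientation; "ft_force": force on the tool from outside, world axes, zero at the start; "ft_torque": the same for the moment, N m; "grip_width": finger opening in m.
Only numpy, scipy, OpenCV 4.12 (cv2) and the standard library are available. Lean on these libraries where they do the work, as an engineer would, in place of code of your own. Each camera call takes 0.05 s, during which the arm holds its last target.

TASK

Three shock mounts for an instrument stand in a row beside the upright machine. Going from the left mount to the right one as seen from the robot, gently press each round spring pad down about a centimetre with the fingertips and let it come back up, to feel which one is softest; then push the white tag of the softest mount fully down and leave the other two tags up. Do not pick up or shove the mounts, and leave the things round them alone.

Things in the scene. Friction and masses are not known exactly. Their poses are not given: they have to be found in the camera images.
- mount_p: one of three like shock mounts: a loose 0.85 kg grey plate 134 x 64 x 12 mm; origin under its centre, x along its length (roughly away from the robot), z up. On it: a round spring pad (38 mm along +x), the tallest part, and a white tag (34 mm along -x). They stand in a row from left (+y) to right, in changing order; the letters say nothing of place, and stiffness has to be felt
- pad_p_top (a point): centre of the top of this mount's pad: a dark rubber-faced disc 40 mm across, 75 mm above the worktop at rest, on a coil spring; it moves straight down with the pad, axes as the mount's
- pad_p (a joint): how far this pad is pressed down, m: 0 at rest, 0.025 against its stop; it springs back when let go. Linear spring with 0.5 N preload; the three stiffnesses are different, each about twice the next softer: 10 mm down takes roughly 3 N, 6 N and 10 N
- tag_p_top (a point): centre of the top of this mount's tag: a flat white tab 24 mm (x) by 30 mm (y), 6 mm thick, on a stem, its top 52 mm above the worktop when fully up, 36 mm when fully down; it moves with the tag
- tag_p (a joint): how far this tag is pushed down, m: 0 fully up, 0.016 fully down; starts between 0 and 0.002; stiff slide (about 2.5 N) that stays where it is left. Only the tag of the softest mount goes fully down: a key halts the other two half-way, at 0.008, and a tag pushed there by mistake is spoilt
- mount_q: one of three like shock mounts: a loose 0.85 kg grey plate 134 x 64 x 12 mm; origin under its centre, x along its length (roughly away from the robot), z up. On it: a round spring pad (38 mm along +x), the tallest part, and a white tag (34 mm along -x). They stand in a row from left (+y) to right, in changing order; the letters say nothing of place, and stiffness has to be felt
- pad_q_top (a point): centre of the top of this mount's pad: a dark rubber-faced disc 40 mm across, 75 mm above the worktop at rest, on a coil spring; it moves straight down with the pad, axes as the mount's
- pad_q (a joint): how far this pad is pressed down, m: 0 at rest, 0.025 against its stop; it springs back when let go. Linear spring with 0.5 N preload; the three stiffnesses are different, each about twice the next softer: 10 mm down takes roughly 3 N, 6 N and 10 N
- tag_q_top (a point): centre of the top of this mount's tag: a flat white tab 24 mm (x) by 30 mm (y), 6 mm thick, on a stem, its top 52 mm above the worktop when fully up, 36 mm when fully down; it moves with the tag
- tag_q (a joint): how far this tag is pushed down, m: 0 fully up, 0.016 fully down; starts between 0 and 0.002; stiff slide (about 2.5 N) that stays where it is left. Only the tag of the softest mount goes fully down: a key halts the other two half-way, at 0.008, and a tag pushed there by mistake is spoilt
- mount_r: one of three like shock mounts: a loose 0.85 kg grey plate 134 x 64 x 12 mm; origin under its centre, x along its length (roughly away from the robot), z up. On it: a round spring pad (38 mm along +x), the tallest part, and a white tag (34 mm along -x). They stand in a row from left (+y) to right, in changing order; the letters say nothing of place, and stiffness has to be felt
- pad_r_top (a point): centre of the top of this mount's pad: a dark rubber-faced disc 40 mm across, 75 mm above the worktop at rest, on a coil spring; it moves straight down with the pad, axes as the mount's
- pad_r (a joint): how far this pad is pressed down, m: 0 at rest, 0.025 against its stop; it springs back when let go. Linear spring with 0.5 N preload; the three stiffnesses are different, each about twice the next softer: 10 mm down takes roughly 3 N, 6 N and 10 N
- tag_r_top (a point): centre of the top of this mount's tag: a flat white tab 24 mm (x) by 30 mm (y), 6 mm thick, on a stem, its top 52 mm above the worktop when fully up, 36 mm when fully down; it moves with the tag
- tag_r (a joint): how far this tag is pushed down, m: 0 fully up, 0.016 fully down; starts between 0 and 0.002; stiff slide (about 2.5 N) that stays where it is left. Only the tag of the softest mount goes fully down: a key halts the other two half-way, at 0.008, and a tag pushed there by mistake is spoilt
- vial_1: small white-capped glass vial, 20 x 20 x 53 mm, standing nearer the robot than the mounts (loose bystander; origin at the centre of its underside)
- dropper_bottle: brown dropper bottle with black teat, 36 x 36 x 103 mm, standing behind the mounts (loose bystander; origin at the centre of its underside)
- mini_beaker: small clear plastic beaker, 42 x 42 x 46 mm, standing behind the mounts (loose bystander; origin at the centre of its underside)
- tweezers: steel tweezers, 9 x 119 x 11 mm, lying to the right of the upright machine (loose bystander; origin at the centre of its underside)
- screwdriver: screwdriver with red handle, 23 x 175 x 23 mm, lying to the left of the mounts (loose bystander; origin at the centre of its underside)
- stir_bar: white stir bar, 25 x 8 x 8 mm, lying nearer the robot than the mounts (loose bystander; origin at the centre of its underside)
- plaster_block: plaster block with a hole in one side, 62 x 68 x 58 mm, standing to the right of the upright machine (loose bystander; origin at the centre of its underside)
- homogeniser: the upright laboratory machine, fixed, never moves: a flat foot 30 mm high with a stand and a motor head about 0.1 m wide that reaches above 0.5 m; from its origin (on the worktop, near its column) it spreads some 0.11 m to each side (y), 0.22 m towards the robot and 0.07 m away. Keep the whole arm clear of it, passing on the robot's side
Things that resemble listed ones, but are neither listed nor needed, are in the scene too. What is shaped like the mount_r but turquoise is not meant.

How it is judged:
By the outcome, as a careful person would: the job done as asked, in the order asked, and still so for the second after the job is handed in, with the robot touching nothing.
It also fails if it takes over 58 s, if anything falls off the work surface, if the arm or the gripper's body presses on something with over 40 N, if the wrist force passes 120 N, or if a joint passes its speed limit or range.

## Working session

There is one attempt and no reset: what is moved stays moved. The work goes in short steps, Python scripts to look and compute and a tool call to move; the robot and the scene stay as the last step left them, time stands still between calls to the robot, and variables do not carry over. Pictures are saved under pics/ and viewed, and the job is handed in when it is done.

Besides the shell and the picture viewer there is one more tool, called as a command line: name --argument value ..., lists and objects as JSON in quotes. jog_arm: Moves the arm, as the interface text tells. Its arguments: {"type":"object","properties":{"moves":{"type":"array","items":{"type":"object","properties":{"tx":{"type":"number"},"ty":{"type":"number"},"tz":{"type":"number"},"wx":{"type":"number"},"wy":{"type":"number"},"wz":{"type":"number"},"hand":{"type":"number"}}}}},"required":["moves"]}

```bash
mkdir -p pics
python3 - <<'E'
from station import *
import cv2
s=observe();print(s)
for n in("side","top","wrist"):
    im=capture(n);cv2.imwrite(f"pics/{n}0.png",im)
    for q in(["pad_p_top","tag_p_top","mount_p"] if n!="wrist" else []):
        print(n,q,[(round(d["score"],2),[round(float(v),1) for v in d["location"]]) for d in landmark_of(q,n)])
print(observe()["time_s"])
E
```

```text
{'time_s': 0.0, 'joint_pos': array([ 1.00277538e+00,  3.26899425e-01, -1.93562359e-01,  1.05197274e+00,
       -9.13088883e-06,  1.43660087e+00]), 'qvel': array([ 3.08930699e-06, -1.66274604e-03,  5.71679445e-04,  8.26625508e-04,
       -3.75895237e-04,  1.09543414e-04]), 'joint_efforts': array([-3.45174391e-03, -4.43397117e+01,  2.62441224e+01,  1.54169899e-02,
       -1.98469320e-04,  1.64438084e-06]), 'tcp_pos': array([0.23089993, 0.49861726, 0.25553416]), 'tool_rot': array([ 0.69034041,  0.15163549,  0.69073276, -0.15272542]), 'ft_force': array([-0.18309831,  0.25958197,  0.3325129 ]), 'ft_torque': array([-0.01893857, -0.02832557,  0.00240741]), 'grip_width': 0.08582390295877902}
side pad_p_top [(0.81, [272.0, 265.9])]
side tag_p_top [(0.56, [421.5, 232.4]), (0.44, [298.4, 282.1]), (0.17, [284.0, 296.3])]
side mount_p [(0.93, [172.4, 366.3]), (0.69, [261.2, 320.0]), (0.56, [286.4, 295.7])]
top pad_p_top [(0.66, [266.4, 226.3]), (0.53, [231.9, 261.0])]
top tag_p_top [(0.43, [267.4, 244.8])]
top mount_p [(0.88, [270.3, 239.3]), (0.81, [159.2, 259.5]), (0.75, [302.7, 251.5]), (0.58, [236.7, 254.0])]
0.45
```

View pics/side0.png

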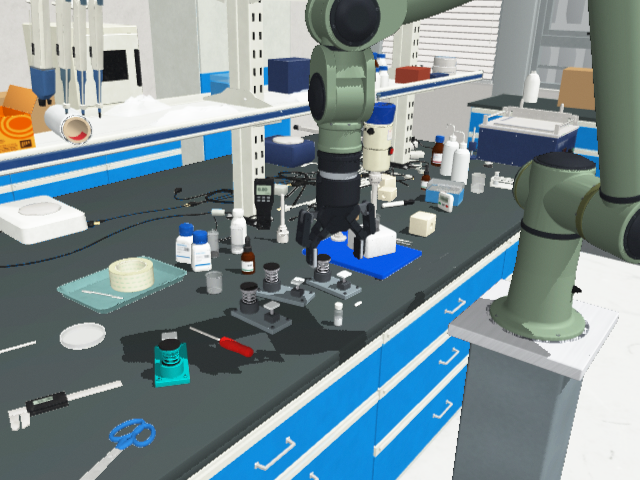

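View pics/top0.png

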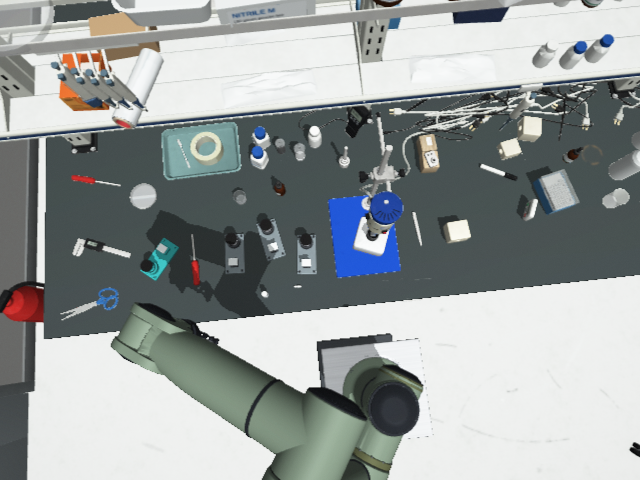

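View pics/wrist0.png

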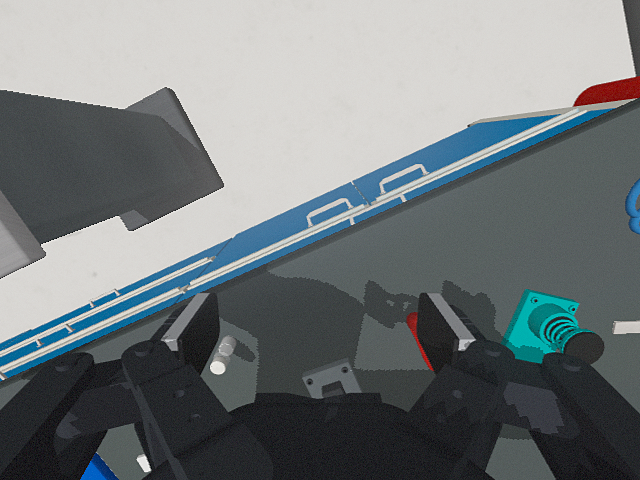

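The top view shows the three grey mounts: left pad at about (232,240), middle (266,226) and right (306,240), with their tags nearer the robot. The turquoise look-alike is at (160,258). Next I'll zoom in and turn these into positions.

```bash
cat > h.py <<'E'
import numpy as np,cv2
from station import *
from scipy.spatial.transform import Rotation as R
def ray(px,cal,z):
    K=np.array(cal["mtx"],float);Rm=cv2.Rodrigues(np.array(cal["rvec"],float))[0];t=np.array(cal["tvec"],float).ravel()
    d=Rm.T@np.linalg.solve(K,[px[0],px[1],1.]);c=-Rm.T@t
    return c+d*(z-c[2])/d[2]
def proj(p,cal):
    return cv2.projectPoints(np.array(p,float).reshape(-1,1,3),np.array(cal["rvec"],float),np.array(cal["tvec"],float),np.array(cal["mtx"],float),None)[0].reshape(-1,2)
def tool():
    s=observe();q=s["tool_rot"];return s["tcp_pos"],R.from_quat([q[1],q[2],q[3],q[0]])
E
python3 - <<'E'
from h import *
im=cv2.imread("pics/top0.png")[200:320,140:340]
cv2.imwrite("pics/topz.png",cv2.resize(im,None,fx=4,fy=4,interpolation=cv2.INTER_CUBIC)[:600])
im=cv2.imread("pics/side0.png")[230:350,180:380]
cv2.imwrite("pics/sidez.png",cv2.resize(im,None,fx=4,fy=4,interpolation=cv2.INTER_CUBIC)[:600])
c=calibration("top")
for n,p,z in[("Lpad",(232,240),.075),("Ltag",(235,266),.052),("Mpad",(266,226),.075),("Mtag",(273,247),.052),("Rpad",(306,240),.075),("Rtag",(306,262),.052),("vial",(264,293),.05),("stir",(298,287),0),("machL",(331,235),0),("beaker",(240,197),.045),("drop",(280,189),.1)]:print(n,ray(p,c,z).round(3))
p,r=tool();print(p,r.as_matrix().round(3))
w=calibration("wrist");Rm=cv2.Rodrigues(np.array(w["rvec"]))[0];cc=-Rm.T@np.array(w["tvec"]).ravel()
print("cam in tool",r.inv().apply(cc-p),r.inv().apply(Rm[2]), w["mtx"])
E
```

```text
Lpad [0.522 0.407 0.075]
Ltag [0.439 0.407 0.052]
Mpad [0.556 0.294 0.075]
Mtag [0.489 0.279 0.052]
Rpad [0.496 0.169 0.075]
Rtag [0.428 0.176 0.052]
vial [0.342 0.321 0.05 ]
stir [0.355 0.212 0.   ]
machL [0.519 0.083 0.   ]
beaker [0.672 0.375 0.045]
drop [0.669 0.236 0.1  ]
[0.23115004 0.49903511 0.25621558] [[-0.     0.42   0.907]
 [-0.     0.907 -0.42 ]
 [-1.    -0.    -0.   ]]
cam in tool [-0.11724058  0.00070008 -0.07085137] [ 0.96059984 -0.00100242  0.27793336] [[335.50479176   0.         317.73552913]
 [  0.         335.50479176 237.55540271]
 [  0.           0.           1.        ]]
```

View pics/topz.png

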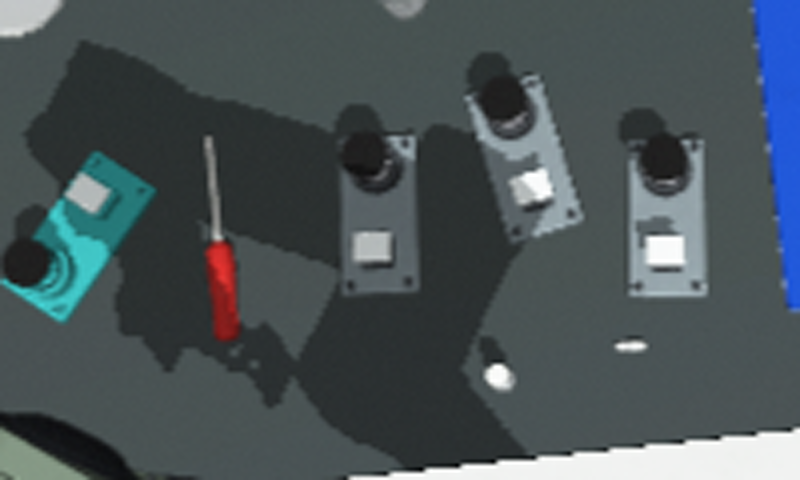

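View pics/sidez.png

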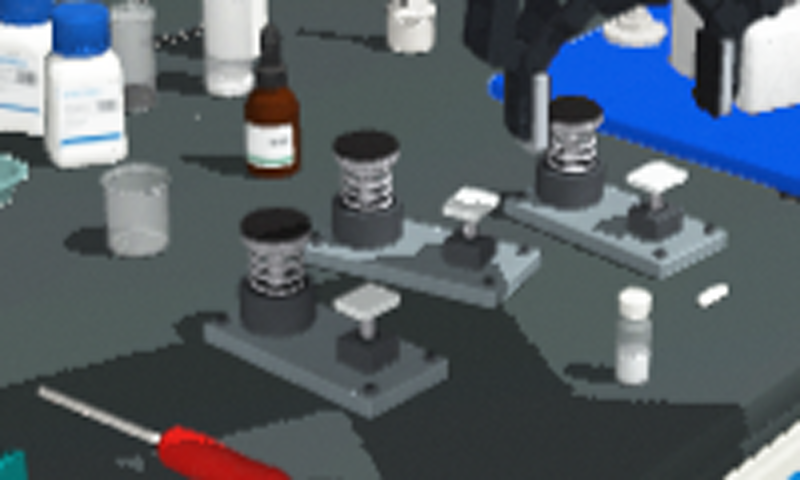

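Run:
```python
from h import *
from scipy.optimize import least_squares
T,S=calibration("top"),calibration("side")
D={"L":((232.1,237.9),(232.6,261.4),(276,223),(367,300)),"M":((265.4,224.6),(272.4,246.4),(366,146),(470,203)),"R":((305.6,239.2),(305.9,262.1),(576,109),(657,178))}
for n,(p,t,sp,st) in D.items():
    sp=np.array(sp)/4+[180,230];st=np.array(st)/4+[180,230]
    a,b=ray(p,T,.075),ray(t,T,.051);a2,b2=ray(sp,S,.075),ray(st,S,.051)
    print(n,a.round(3),b.round(3),"d",np.linalg.norm((a-b)[:2]).round(3),"|side",a2.round(3),b2.round(3))
    f=lambda v:np.concatenate([ (proj([v[0]+k*np.cos(v[2]),v[1]+k*np.sin(v[2]),z],c)[0]-px) for k,z,c,px in((.038,.075,T,p),(-.034,.051,T,t),(.038,.075,S,sp),(-.034,.051,S,st))])
    r=least_squares(f,[*((a+b)/2)[:2],0]);v=r.x
    print("  ctr",v[:2].round(4),"yaw",np.degrees(v[2]).round(1),"pad",(v[:2]+.038*np.array([np.cos(v[2]),np.sin(v[2])])).round(4),"tag",(v[:2]-.034*np.array([np.cos(v[2]),np.sin(v[2])])).round(4),r.fun.round(1))
```

```text
L [0.528 0.407 0.075] [0.456 0.414 0.051] d 0.073 |side [0.525 0.417 0.075] [0.454 0.42  0.051]
  ctr [0.4902 0.414 ] yaw -4.5 pad [0.5281 0.4109] tag [0.4564 0.4166] [-1.3  0.2 -0.7 -0.2  0.7 -1.3  0.3 -0.9]
M [0.561 0.295 0.075] [0.491 0.281 0.051] d 0.071 |side [0.557 0.304 0.075] [0.489 0.287 0.051]
  ctr [0.5241 0.2902] yaw 11.9 pad [0.5613 0.2981] tag [0.4908 0.2832] [-0.8 -0.  -0.7  0.1  0.2 -1.3  0.5 -0.8]
R [0.499 0.17  0.075] [0.428 0.177 0.051] d 0.071 |side [0.493 0.177 0.075] [0.423 0.186 0.051]
  ctr [0.4601 0.1755] yaw -6.9 pad [0.4978 0.1709] tag [0.4264 0.1796] [-0.3  0.2 -0.8  0.5 -0.2 -1.2  0.4 -1.2]
```

jog_arm --moves '[{"ty":-56,"tz":377,"wx":-24.8,"hand":0},{"ty":-56,"tz":377,"wx":-24.8,"hand":0},{"ty":-56,"tz":377,"wx":-24.8,"hand":0},{"ty":-56,"tz":377,"wx":-24.8,"hand":0},{"ty":-56,"tz":377,"wx":-24.8,"hand":0},{"ty":-56,"tz":377,"wx":-24.8,"hand":0},{"ty":-56,"tz":377,"wx":-24.8,"hand":0},{"ty":-56,"tz":377,"wx":-24.8,"hand":0},{"ty":-56,"tz":377,"wx":-24.8,"hand":0},{"ty":-56,"tz":377,"wx":-24.8,"hand":0},{"ty":-56,"tz":377,"wx":-24.8,"hand":0},{"ty":-56,"tz":377,"wx":-24.8,"hand":0},{"ty":-56,"tz":377,"wx":-24.8,"hand":0},{"ty":-56,"tz":377,"wx":-24.8,"hand":0}]'

```text
invalid input
```

Run:
```python
from h import *
c=calibration("wrist");im=capture("wrist");cv2.imwrite("pics/w1.png",im)
import pickle;pickle.dump(c,open("w1.pkl","wb"))
p,r=tool();print(p,r.as_matrix().round(3),observe()["time_s"],observe()["ft_force"])
for q,z in(("pad_p_top",.075),("tag_p_top",.051),("mount_p",0)):
  for d in landmark_of(q,"wrist"):print(q,round(d["score"],2),np.round(d["location"],1),ray(d["location"],c,z).round(4))
```

```text
[0.23116256 0.49905531 0.25625242] [[-0.     0.42   0.907]
 [-0.     0.907 -0.42 ]
 [-1.    -0.    -0.   ]] 0.5 [-0.19802782 -1.18018675  0.66476366]
tag_p_top 0.72 [150.7 465.4] [0.4322 0.1767 0.051 ]
mount_p 0.71 [342.5 401.5] [0.488 0.417 0.   ]
mount_p 0.62 [526.9 342.7] [0.5035 0.6666 0.    ]
```

View pics/w1.png

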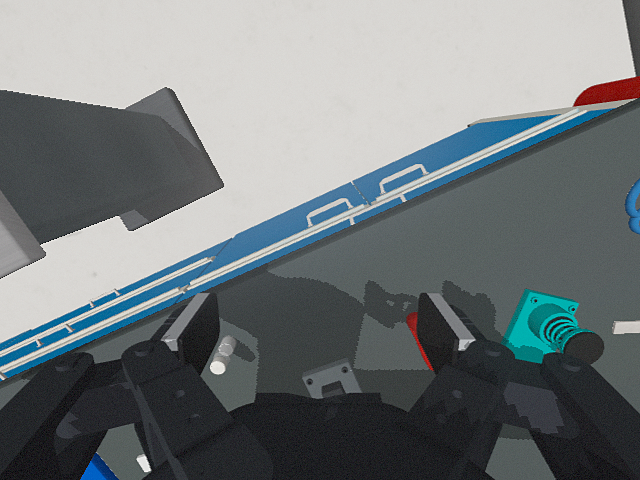

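The move was refused and the arm hasn't moved; the view is the same as before. I'll retry with all seven keys in each row.

jog_arm --moves '[{"tx":0,"ty":-56,"tz":377,"wx":-24.8,"wy":0,"wz":0,"hand":0},{"tx":0,"ty":-56,"tz":377,"wx":-24.8,"wy":0,"wz":0,"hand":0},{"tx":0,"ty":-56,"tz":377,"wx":-24.8,"wy":0,"wz":0,"hand":0},{"tx":0,"ty":-56,"tz":377,"wx":-24.8,"wy":0,"wz":0,"hand":0},{"tx":0,"ty":-56,"tz":377,"wx":-24.8,"wy":0,"wz":0,"hand":0},{"tx":0,"ty":-56,"tz":377,"wx":-24.8,"wy":0,"wz":0,"hand":0},{"tx":0,"ty":-56,"tz":377,"wx":-24.8,"wy":0,"wz":0,"hand":0},{"tx":0,"ty":-56,"tz":377,"wx":-24.8,"wy":0,"wz":0,"hand":0},{"tx":0,"ty":-56,"tz":377,"wx":-24.8,"wy":0,"wz":0,"hand":0},{"tx":0,"ty":-56,"tz":377,"wx":-24.8,"wy":0,"wz":0,"hand":0},{"tx":0,"ty":-56,"tz":377,"wx":-24.8,"wy":0,"wz":0,"hand":0},{"tx":0,"ty":-56,"tz":377,"wx":-24.8,"wy":0,"wz":0,"hand":0}]'

```text
time_s: 1.85
tcp_pos: [0.5485, 0.2908, 0.2564]
tool_rot: [0.707, -0.0, 0.707, 0.0]
ft_force: [0.4, 0.3, 0.2]
grip_width: 0.0001
```

Run:
```python
from h import *
c=calibration("wrist");im=capture("wrist");cv2.imwrite("pics/w2.png",im)
import pickle;pickle.dump(c,open("w2.pkl","wb"))
p,r=tool();print(p,r.as_matrix().round(3),observe()["time_s"],observe()["ft_force"])
for q,z in(("pad_p_top",.075),("tag_p_top",.051),("mount_p",0)):
  for d in landmark_of(q,"wrist"):print(q,round(d["score"],2),np.round(d["location"],1),ray(d["location"],c,z).round(4))
```

```text
[0.54857234 0.29089078 0.25653668] [[-0.    -0.001  1.   ]
 [ 0.     1.     0.001]
 [-1.     0.    -0.   ]] 1.9 [-0.4515376  -0.76281168  0.06827023]
pad_p_top 0.59 [322.7 234.5] [0.5613 0.2959 0.075 ]
tag_p_top 0.91 [308. 158.] [0.4935 0.2822 0.051 ]
tag_p_top 0.23 [316.9 183.7] [0.5175 0.2905 0.051 ]
mount_p 0.82 [207.2 125.5] [0.4626 0.1744 0.    ]
mount_p 0.79 [318.7 185.2] [0.5254 0.2924 0.    ]
mount_p 0.59 [432. 150.] [0.4876 0.4144 0.    ]
```

View pics/w2.png

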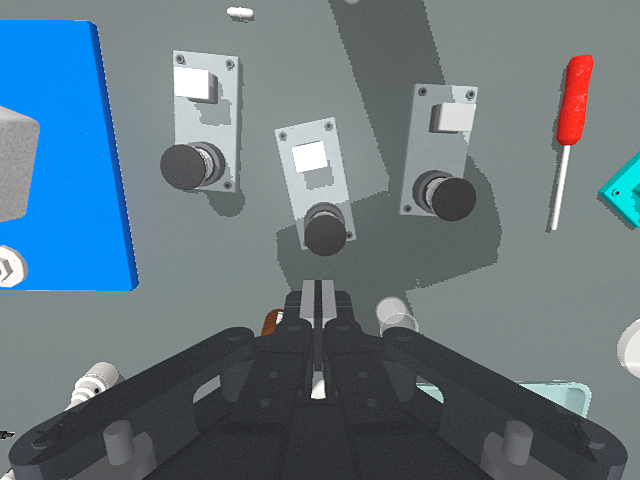

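The wrist view shows all three mounts, mirrored so image left is the robot's right. Pads: right (185,167), middle (325,234), left (449,198). Tag tops: about (193,83), (310,156) and (457,116).

Run:
```python
from h import *
import pickle
c=pickle.load(open("w2.pkl","rb"))
im=cv2.imread("pics/w2.png")
for n,p,t in(("L",(449,198),(457,116)),("M",(325,234),(310,156)),("R",(185,167),(193,83))):
    a,b=ray(p,c,.075),ray(t,c,.051);d=(a-b)[:2];print(n,a.round(4),b.round(4),np.linalg.norm(d).round(4),np.degrees(np.arctan2(d[1],d[0])).round(1))
# dark disc segmentation
g=im.max(axis=2)
for n,(x,y) in(("L",(449,198)),("M",(325,234)),("R",(185,167))):
    w=g[y-45:y+45,x-45:x+45]; m=(w<60).astype(np.uint8); k,l,s,ce=cv2.connectedComponentsWithStats(m); j=l[45,45]; print(n,j,s[j],ce[j]+[x-45,y-45])
    print(g[y,x-30:x+34:4])
v=im[40:280,140:500];cv2.imwrite("pics/w2z.png",cv2.resize(v,None,fx=2,fy=2))
```

```text
L [0.5273 0.4089 0.075 ] [0.4564 0.4175 0.051 ] 0.0714 -6.9
M [0.5608 0.298  0.075 ] [0.4917 0.2841 0.051 ] 0.0705 11.4
R [0.5001 0.1753 0.075 ] [0.429 0.181 0.051] 0.0713 -4.6
L 0 [   0    0   90   90 7664] [448.46046451 197.34929541]
[103  57 176 101  64  65  64  65  60  62  60  63  59  65  53 104]
M 0 [   0    0   90   90 8073] [324.46897064 233.45918494]
[106 162 167  77  73  73  71  73  75  75  71  72  73  97 104 141]
R 0 [   0    0   90   90 8081] [184.45514169 166.48335602]
[140 146  91  87  87  88  89  83  87  95  89  89  84 121 174  94]
```

View pics/w2z.png

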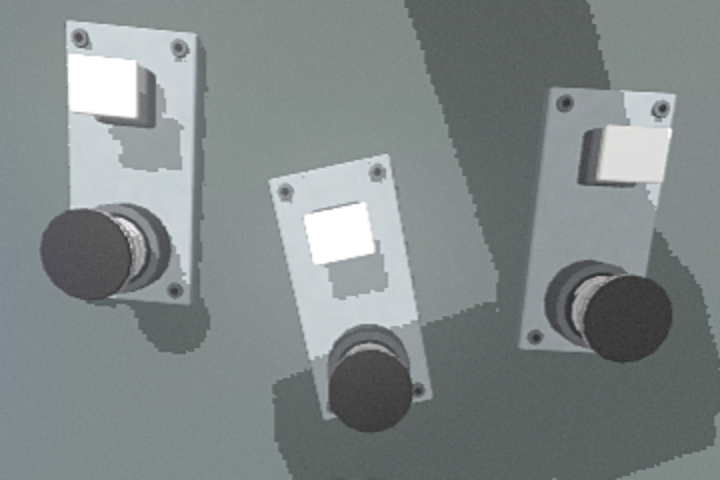

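jog_arm --moves '[{"tx":0,"ty":118,"tz":-21,"wx":0,"wy":0,"wz":0,"hand":0},{"tx":0,"ty":118,"tz":-21,"wx":0,"wy":0,"wz":0,"hand":0},{"tx":0,"ty":118,"tz":-21,"wx":0,"wy":0,"wz":0,"hand":0},{"tx":50,"ty":118,"tz":-21,"wx":0,"wy":0,"wz":0,"hand":0},{"tx":100,"ty":118,"tz":-21,"wx":0,"wy":0,"wz":0,"hand":0},{"tx":130,"ty":118,"tz":-21,"wx":0,"wy":0,"wz":0,"hand":0},{"tx":146,"ty":118,"tz":-21,"wx":0,"wy":0,"wz":0,"hand":0},{"tx":146,"ty":118,"tz":-21,"wx":0,"wy":0,"wz":0,"hand":0},{"tx":146,"ty":118,"tz":-21,"wx":0,"wy":0,"wz":0,"hand":0},{"tx":146,"ty":118,"tz":-21,"wx":0,"wy":0,"wz":0,"hand":0},{"tx":146,"ty":118,"tz":-21,"wx":0,"wy":0,"wz":0,"hand":0}]'

```text
time_s: 3.15
tcp_pos: [0.5298, 0.4085, 0.1121]
tool_rot: [0.708, 0.001, 0.706, 0.0]
ft_force: [-0.1, 0.1, -0.5]
grip_width: 0.0002
```

Run:
```python
from h import *
print(observe()["ft_force"]); f=[]
for n in("side","wrist"):
    c=calibration(n);cv2.imwrite(f"pics/{n}3.png",capture(n))
    print(observe()["ft_force"],observe()["tcp_pos"],n)
im=cv2.imread("pics/side3.png")[200:350,150:380]
a=cv2.resize(im,None,fx=3,fy=3,interpolation=cv2.INTER_CUBIC);cv2.imwrite("pics/s3z.png",a)
p,r=tool();print("tip px",proj(p+np.array([0,0,-.025]),calibration("side")),proj(p+np.array([0,0,-.025]),calibration("wrist")))
```

```text
[-0.09757571  0.1438889  -0.47173083]
[ 0.17900101  0.3903362  -0.90962343] [0.5296652  0.40835135 0.11189255] side
[0.1125422  0.91391593 0.07233888] [0.52947208 0.40820745 0.11161574] wrist
tip px [[249.97150834 279.26050349]] [[316.46774647 298.19863131]]
```

View pics/s3z.png

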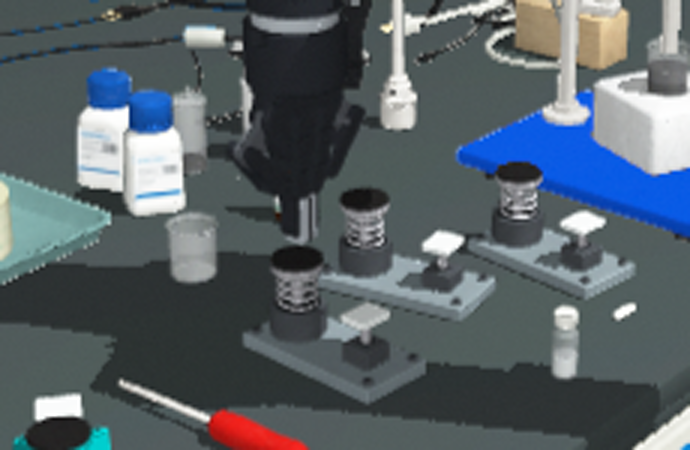

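View pics/wrist3.png

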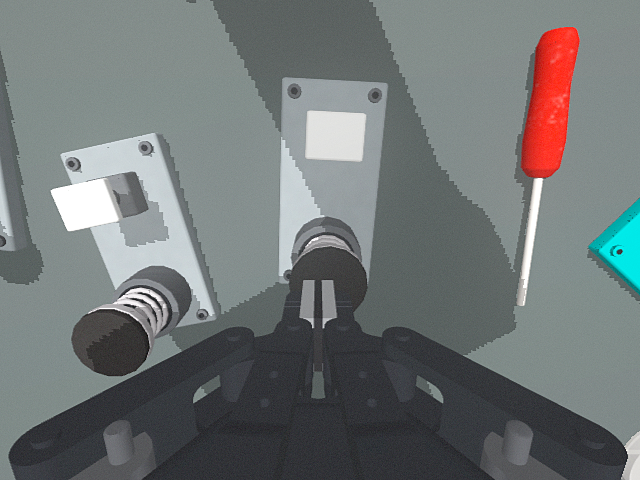

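Run:
```python
from h import *
c=calibration("wrist")
print(ray((328,282),c,.075),ray((335,136),c,.051),ray((111,341),c,.075),ray((87,204),c,.051),tool()[0])
```

```text
[0.52642834 0.41390458 0.075     ] [0.45681284 0.41769364 0.051     ] [0.55970056 0.30042195 0.075     ] [0.49147385 0.28523501 0.051     ] [0.52947208 0.40820745 0.11161574]
```

jog_arm --moves '[{"tx":4,"ty":4,"tz":-2,"wx":0,"wy":0,"wz":0,"hand":0},{"tx":8,"ty":4,"tz":-2,"wx":0,"wy":0,"wz":0,"hand":0},{"tx":11,"ty":4,"tz":-2,"wx":0,"wy":0,"wz":0,"hand":0},{"tx":13,"ty":4,"tz":-2,"wx":0,"wy":0,"wz":0,"hand":0},{"tx":15,"ty":4,"tz":-2,"wx":0,"wy":0,"wz":0,"hand":0},{"tx":17,"ty":4,"tz":-2,"wx":0,"wy":0,"wz":0,"hand":0},{"tx":19,"ty":4,"tz":-2,"wx":0,"wy":0,"wz":0,"hand":0},{"tx":20.5,"ty":4,"tz":-2,"wx":0,"wy":0,"wz":0,"hand":0},{"tx":21,"ty":4,"tz":-2,"wx":0,"wy":0,"wz":0,"hand":0},{"tx":21,"ty":4,"tz":-2,"wx":0,"wy":0,"wz":0,"hand":0},{"tx":21,"ty":4,"tz":-2,"wx":0,"wy":0,"wz":0,"hand":0}]'

```text
time_s: 4.35
tcp_pos: [0.5268, 0.4119, 0.0894]
tool_rot: [0.707, 0.0, 0.707, -0.0]
ft_force: [-2.2, 0.6, 2.7]
grip_width: -0.0001
```

```bash
cat > m.py <<'E'
from h import *
import sys
f=[]
for i in range(6):
    im=capture("side");s=observe();f.append([*s["ft_force"],s["tcp_pos"][2]-.025])
f=np.array(f);print(f.round(4));print("mean",f.mean(0).round(4),"tcp",observe()["tcp_pos"],observe()["time_s"])
cv2.imwrite(f"pics/side{sys.argv[1]}.png",im);cv2.imwrite(f"pics/s{sys.argv[1]}z.png",cv2.resize(im[200:350,180:380],None,fx=4,fy=4,interpolation=cv2.INTER_CUBIC))
E
python3 m.py L
```

```text
[[-1.1441  0.803   3.4353  0.0644]
 [-2.2491  0.3919  1.8153  0.0644]
 [-1.4404  0.7816  2.9589  0.0644]
 [-1.7578  0.2454  2.443   0.0644]
 [-2.1953  0.4028  2.5533  0.0643]
 [-1.7298  1.1214  2.8087  0.0643]]
mean [-1.7527  0.6244  2.6691  0.0644] tcp [0.52683104 0.41185564 0.0893445 ] 4.65
```

View pics/sLz.png

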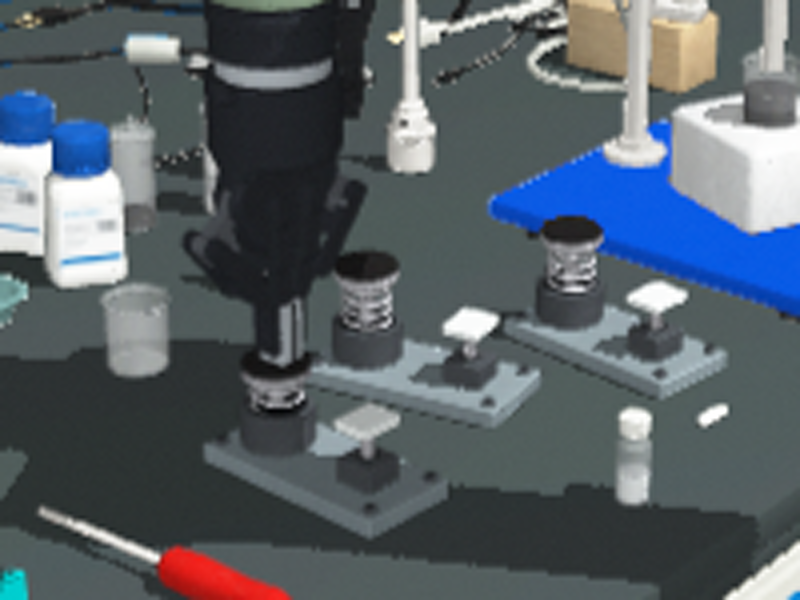

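jog_arm --moves '[{"tx":-4,"ty":0,"tz":0,"wx":0,"wy":0,"wz":0,"hand":0},{"tx":-8,"ty":0,"tz":0,"wx":0,"wy":0,"wz":0,"hand":0},{"tx":-12,"ty":0,"tz":0,"wx":0,"wy":0,"wz":0,"hand":0},{"tx":-20,"ty":0,"tz":0,"wx":0,"wy":0,"wz":0,"hand":0},{"tx":-50,"ty":0,"tz":0,"wx":0,"wy":0,"wz":0,"hand":0},{"tx":-50,"ty":-40,"tz":10,"wx":0,"wy":0,"wz":0,"hand":0},{"tx":-50,"ty":-80,"tz":25,"wx":0,"wy":0,"wz":0,"hand":0},{"tx":-50,"ty":-112,"tz":33,"wx":0,"wy":0,"wz":0,"hand":0},{"tx":-50,"ty":-112,"tz":33,"wx":0,"wy":0,"wz":0,"hand":0},{"tx":-35,"ty":-112,"tz":33,"wx":0,"wy":0,"wz":0,"hand":0},{"tx":-24,"ty":-112,"tz":33,"wx":0,"wy":0,"wz":0,"hand":0},{"tx":-24,"ty":-112,"tz":33,"wx":0,"wy":0,"wz":0,"hand":0},{"tx":-24,"ty":-112,"tz":33,"wx":0,"wy":0,"wz":0,"hand":0},{"tx":-24,"ty":-112,"tz":33,"wx":0,"wy":0,"wz":0,"hand":0}]'

```text
time_s: 6.05
tcp_pos: [0.5599, 0.3004, 0.1137]
tool_rot: [0.707, 0.0, 0.707, -0.0]
ft_force: [-0.1, 0.2, -0.1]
grip_width: -0.0
```

```bash
python3 m.py M0
python3 - <<'E'
from h import *
c=calibration("wrist");cv2.imwrite("pics/wristM0.png",capture("wrist"));print(tool()[0],c["rvec"],c["tvec"])
E
```

```text
[[ 0.022  -0.547  -1.0824  0.0888]
 [ 0.3731  0.2187  0.2321  0.0889]
 [-0.0815  0.4778  0.5813  0.0888]
 [ 0.6076  0.6621  0.6277  0.0887]
 [ 0.7968  0.6132  0.5683  0.0886]
 [-1.2371 -0.1904  0.1821  0.0886]]
mean [0.0802 0.2058 0.1848 0.0887] tcp [0.55983538 0.29994404 0.11357479] 6.35
[0.55984051 0.29986489 0.11351827] [-2.07168403 -2.06863883 -0.29303402] [-0.30131801 -0.5337236   0.08587461]
```

View pics/wristM0.png

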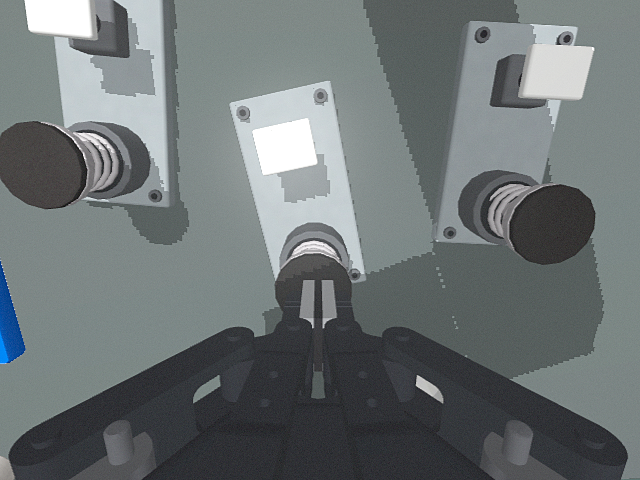

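View pics/sM0z.png

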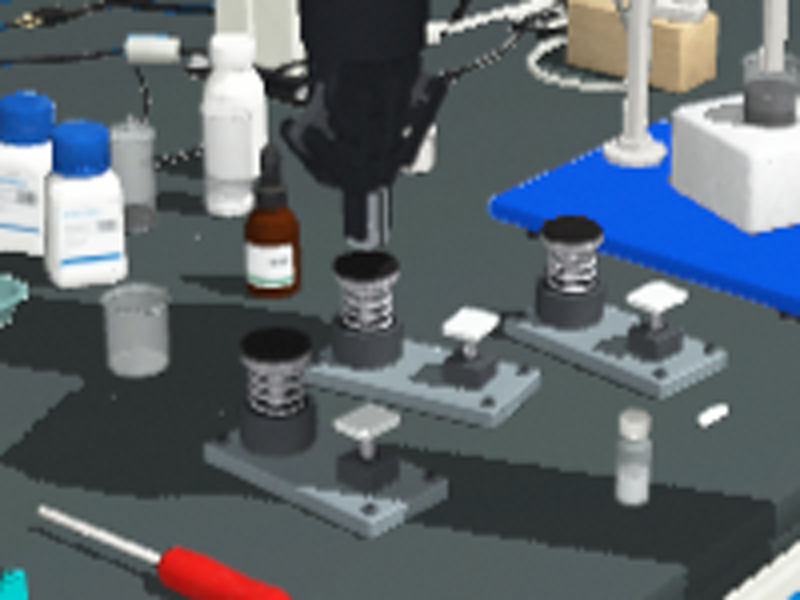

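The left pad has come back up and the fingertips sit centred over the middle pad at about (314,285). I'll press it.

jog_arm --moves '[{"tx":6,"ty":0,"tz":0,"wx":0,"wy":0,"wz":0,"hand":0},{"tx":11,"ty":0,"tz":0,"wx":0,"wy":0,"wz":0,"hand":0},{"tx":13,"ty":0,"tz":0,"wx":0,"wy":0,"wz":0,"hand":0},{"tx":15,"ty":0,"tz":0,"wx":0,"wy":0,"wz":0,"hand":0},{"tx":17,"ty":0,"tz":0,"wx":0,"wy":0,"wz":0,"hand":0},{"tx":19,"ty":0,"tz":0,"wx":0,"wy":0,"wz":0,"hand":0},{"tx":21,"ty":0,"tz":0,"wx":0,"wy":0,"wz":0,"hand":0},{"tx":23,"ty":0,"tz":0,"wx":0,"wy":0,"wz":0,"hand":0},{"tx":23.5,"ty":0,"tz":0,"wx":0,"wy":0,"wz":0,"hand":0},{"tx":23.5,"ty":0,"tz":0,"wx":0,"wy":0,"wz":0,"hand":0},{"tx":23.5,"ty":0,"tz":0,"wx":0,"wy":0,"wz":0,"hand":0}]'

```text
time_s: 7.5
tcp_pos: [0.5594, 0.2996, 0.09]
tool_rot: [0.707, 0.0, 0.707, -0.0]
ft_force: [-3.3, -1.3, 5.7]
grip_width: 0.0002
```

```bash
python3 m.py M
```

```text
[[-3.7364 -2.0906  5.5578  0.065 ]
 [-3.1927 -2.165   5.4181  0.065 ]
 [-3.9646 -1.7937  6.0125  0.0651]
 [-3.6161 -1.1519  5.4963  0.065 ]
 [-4.0479 -1.9747  5.9566  0.065 ]
 [-3.3312 -1.9134  6.105   0.065 ]]
mean [-3.6481 -1.8482  5.7577  0.065 ] tcp [0.55936169 0.29962614 0.09000841] 7.8
```

View pics/sMz.png

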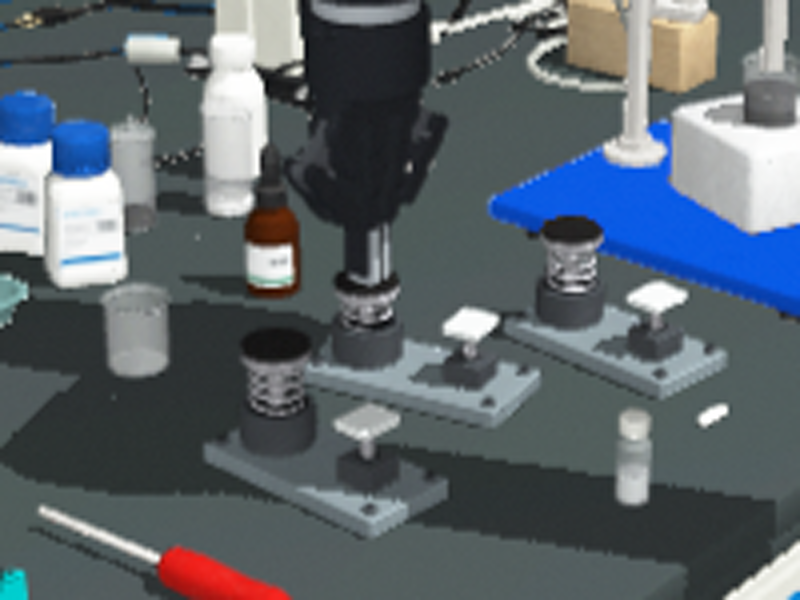

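Run:
```python
from h import *
c=calibration("top")
for z in(.3,.4,.5): print(z,[ray(p,c,z).round(3) for p in((369,210),(403,210),(386,193),(386,228))])
print([ray(p,c,.03).round(3) for p in((355,250),(390,250))])
w=calibration("wrist");w["rvec"]=np.array([-2.07168403,-2.06863883,-0.29303402]);w["tvec"]=np.array([-0.30131801,-0.5337236,0.08587461])
print(ray((43,165),w,.075),ray((552,223),w,.075))
```

```text
0.3 [array([ 0.517, -0.017,  0.3  ]), array([ 0.507, -0.111,  0.3  ]), array([ 0.561, -0.071,  0.3  ]), array([ 0.461, -0.057,  0.3  ])]
0.4 [array([ 0.493, -0.003,  0.4  ]), array([ 0.483, -0.091,  0.4  ]), array([ 0.533, -0.053,  0.4  ]), array([ 0.441, -0.041,  0.4  ])]
0.5 [array([0.468, 0.01 , 0.5  ]), array([ 0.459, -0.07 ,  0.5  ]), array([ 0.505, -0.036,  0.5  ]), array([ 0.42 , -0.024,  0.5  ])]
[array([0.454, 0.011, 0.03 ]), array([ 0.441, -0.104,  0.03 ])]
[0.49980202 0.17555975 0.075     ] [0.52727925 0.41236086 0.075     ]
```

The machine's head reaches only y≈0.01, so the arm has clearance over the right mount. I'll release the middle pad and move to the right one at (0.500, 0.175).

jog_arm --moves '[{"tx":-4,"ty":0,"tz":0,"wx":0,"wy":0,"wz":0,"hand":0},{"tx":-8,"ty":0,"tz":0,"wx":0,"wy":0,"wz":0,"hand":0},{"tx":-12,"ty":0,"tz":0,"wx":0,"wy":0,"wz":0,"hand":0},{"tx":-20,"ty":0,"tz":0,"wx":0,"wy":0,"wz":0,"hand":0},{"tx":-50,"ty":0,"tz":0,"wx":0,"wy":0,"wz":0,"hand":0},{"tx":-50,"ty":-40,"tz":-20,"wx":0,"wy":0,"wz":0,"hand":0},{"tx":-50,"ty":-80,"tz":-40,"wx":0,"wy":0,"wz":0,"hand":0},{"tx":-50,"ty":-124,"tz":-59,"wx":0,"wy":0,"wz":0,"hand":0},{"tx":-50,"ty":-124,"tz":-59,"wx":0,"wy":0,"wz":0,"hand":0},{"tx":-35,"ty":-124,"tz":-59,"wx":0,"wy":0,"wz":0,"hand":0},{"tx":-24,"ty":-124,"tz":-59,"wx":0,"wy":0,"wz":0,"hand":0},{"tx":-24,"ty":-124,"tz":-59,"wx":0,"wy":0,"wz":0,"hand":0},{"tx":-24,"ty":-124,"tz":-59,"wx":0,"wy":0,"wz":0,"hand":0},{"tx":-24,"ty":-124,"tz":-59,"wx":0,"wy":0,"wz":0,"hand":0}]'

```text
time_s: 9.2
tcp_pos: [0.501, 0.1763, 0.1141]
tool_rot: [0.707, 0.0, 0.707, -0.0]
ft_force: [-0.4, 0.1, 0.2]
grip_width: 0.0
```

```bash
python3 m.py R0
python3 - <<'E'
from h import *
c=calibration("wrist");cv2.imwrite("pics/wristR0.png",capture("wrist"));print(tool()[0],c["rvec"],c["tvec"])
E
```

```text
[[-0.1726  0.7823 -0.1656  0.0892]
 [ 0.4025 -0.5299 -0.7069  0.0892]
 [ 0.3224 -0.1996  0.0139  0.0891]
 [ 0.1431  0.0312 -0.2779  0.0891]
 [-0.7156  0.4054 -0.0852  0.089 ]
 [ 0.1708 -0.093   0.648   0.089 ]]
mean [ 0.0251  0.0661 -0.0956  0.0891] tcp [0.50075066 0.17597405 0.11399177] 9.5
[0.50070485 0.17589976 0.11395319] [-2.07164689 -2.06867362 -0.29288984] [-0.17723993 -0.47725313  0.1026593 ]
```

View pics/wristR0.png

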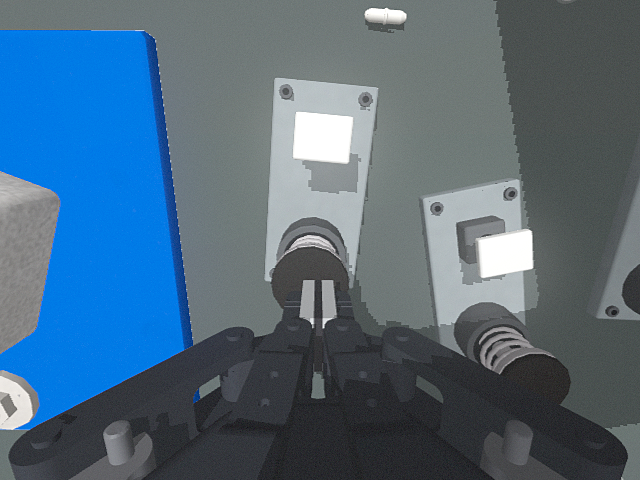

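View pics/sR0z.png

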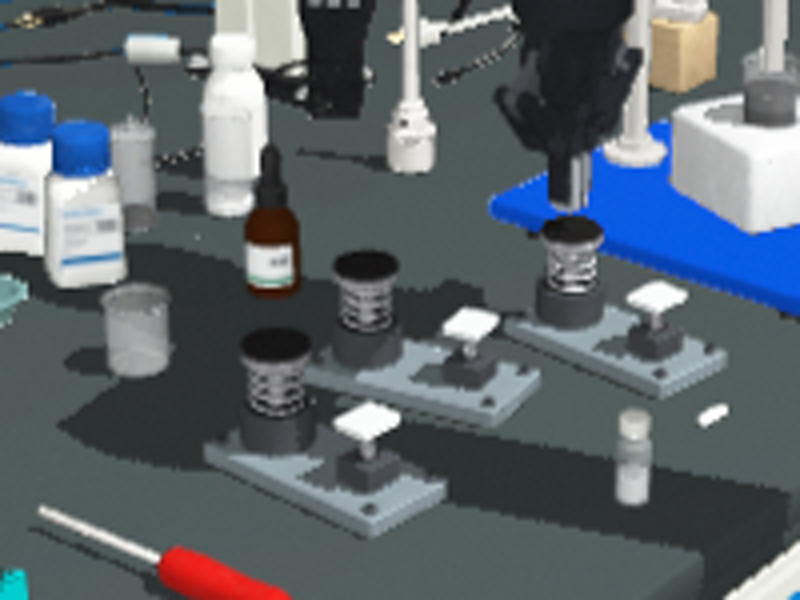

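The middle pad has sprung back. The right pad's centre is at about (309,281), so I'll shift -3 mm in y and -2 mm in x and then press.

jog_arm --moves '[{"tx":4,"ty":-3,"tz":-2,"wx":0,"wy":0,"wz":0,"hand":0},{"tx":9,"ty":-3,"tz":-2,"wx":0,"wy":0,"wz":0,"hand":0},{"tx":12,"ty":-3,"tz":-2,"wx":0,"wy":0,"wz":0,"hand":0},{"tx":14,"ty":-3,"tz":-2,"wx":0,"wy":0,"wz":0,"hand":0},{"tx":16,"ty":-3,"tz":-2,"wx":0,"wy":0,"wz":0,"hand":0},{"tx":18,"ty":-3,"tz":-2,"wx":0,"wy":0,"wz":0,"hand":0},{"tx":20,"ty":-3,"tz":-2,"wx":0,"wy":0,"wz":0,"hand":0},{"tx":22,"ty":-3,"tz":-2,"wx":0,"wy":0,"wz":0,"hand":0},{"tx":24,"ty":-3,"tz":-2,"wx":0,"wy":0,"wz":0,"hand":0},{"tx":24,"ty":-3,"tz":-2,"wx":0,"wy":0,"wz":0,"hand":0},{"tx":24,"ty":-3,"tz":-2,"wx":0,"wy":0,"wz":0,"hand":0}]'

```text
time_s: 10.65
tcp_pos: [0.4982, 0.1727, 0.0904]
tool_rot: [0.707, 0.0, 0.707, -0.0]
ft_force: [-4.6, -1.1, 9.6]
grip_width: -0.0003
```

```bash
python3 m.py R
```

```text
[[-3.759  -1.2363  9.6606  0.0655]
 [-3.9695 -2.1318 10.5375  0.0655]
 [-4.4678 -0.5035 10.5131  0.0655]
 [-4.3898 -1.268   9.5158  0.0655]
 [-3.6392 -1.497   9.5168  0.0655]
 [-4.0107 -1.4305 10.7729  0.0655]]
mean [-4.0393 -1.3445 10.0861  0.0655] tcp [0.49825501 0.17272126 0.09050824] 10.95
```

View pics/sRz.png

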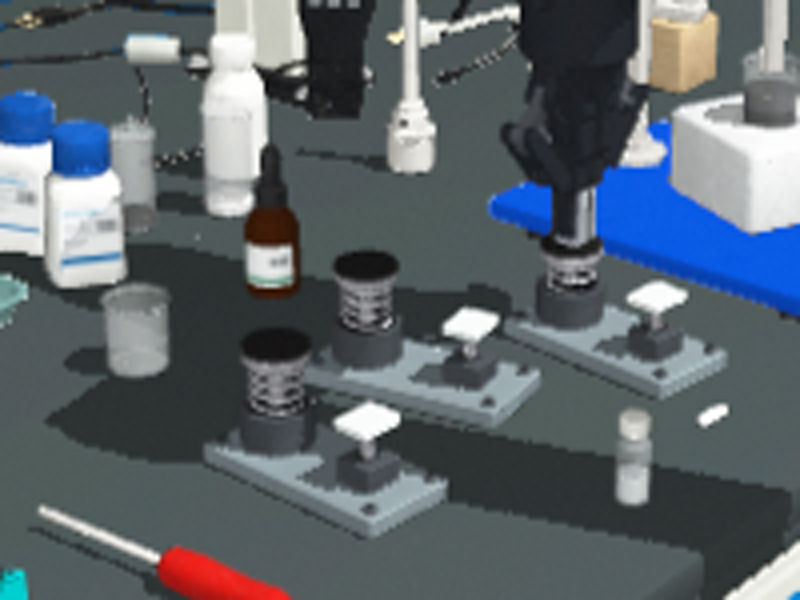

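Forces at about 10 mm of travel were 2.7 N (left), 5.8 N (middle) and 10.1 N (right), so the left mount is softest. Next is its tag at (0.457, 0.418).

jog_arm --moves '[{"tx":-4,"ty":0,"tz":0,"wx":0,"wy":0,"wz":0,"hand":0},{"tx":-8,"ty":0,"tz":0,"wx":0,"wy":0,"wz":0,"hand":0},{"tx":-12,"ty":0,"tz":0,"wx":0,"wy":0,"wz":0,"hand":0},{"tx":-20,"ty":0,"tz":0,"wx":0,"wy":0,"wz":0,"hand":0},{"tx":-60,"ty":0,"tz":0,"wx":0,"wy":0,"wz":0,"hand":0},{"tx":-70,"ty":40,"tz":-7,"wx":0,"wy":0,"wz":0,"hand":0},{"tx":-70,"ty":85,"tz":-14,"wx":0,"wy":0,"wz":0,"hand":0},{"tx":-70,"ty":130,"tz":-21,"wx":2,"wy":0,"wz":0,"hand":0},{"tx":-70,"ty":175,"tz":-28,"wx":4,"wy":0,"wz":0,"hand":0},{"tx":-70,"ty":220,"tz":-35,"wx":5,"wy":0,"wz":0,"hand":0},{"tx":-70,"ty":245,"tz":-41,"wx":5,"wy":0,"wz":0,"hand":0},{"tx":-70,"ty":245,"tz":-41,"wx":5,"wy":0,"wz":0,"hand":0},{"tx":-40,"ty":245,"tz":-41,"wx":5,"wy":0,"wz":0,"hand":0},{"tx":-15,"ty":245,"tz":-41,"wx":5,"wy":0,"wz":0,"hand":0},{"tx":-5,"ty":245,"tz":-41,"wx":5,"wy":0,"wz":0,"hand":0},{"tx":-5,"ty":245,"tz":-41,"wx":5,"wy":0,"wz":0,"hand":0},{"tx":-5,"ty":245,"tz":-41,"wx":5,"wy":0,"wz":0,"hand":0},{"tx":-5,"ty":245,"tz":-41,"wx":5,"wy":0,"wz":0,"hand":0}]'

```text
time_s: 12.75
tcp_pos: [0.4589, 0.4183, 0.0963]
tool_rot: [0.707, 0.032, 0.706, -0.031]
ft_force: [0.9, -0.4, -0.7]
grip_width: 0.0
```

```bash
python3 m.py T0
python3 - <<'E'
from h import *
c=calibration("wrist");cv2.imwrite("pics/wristT0.png",capture("wrist"));p,r=tool();print(p,r.as_matrix().round(3));print(proj(p+[0,0,-.025],c))
E
```

```text
[[-0.4222 -0.8142  0.7448  0.0713]
 [ 0.0819  0.9399  0.1358  0.0711]
 [-0.0307  0.2505 -0.1797  0.0709]
 [-0.5528  0.0085 -0.3292  0.0707]
 [ 0.0223  0.277  -0.2237  0.0705]
 [ 0.3334 -0.0817 -0.4096  0.0703]]
mean [-0.0947  0.0967 -0.0436  0.0708] tcp [0.4580509  0.41804316 0.09530576] 13.05
[0.45792833 0.41800259 0.09510681] [[ 0.     0.088  0.996]
 [ 0.     0.996 -0.088]
 [-1.     0.     0.   ]]
[[316.36791599 297.92504713]]
```

View pics/wristT0.png

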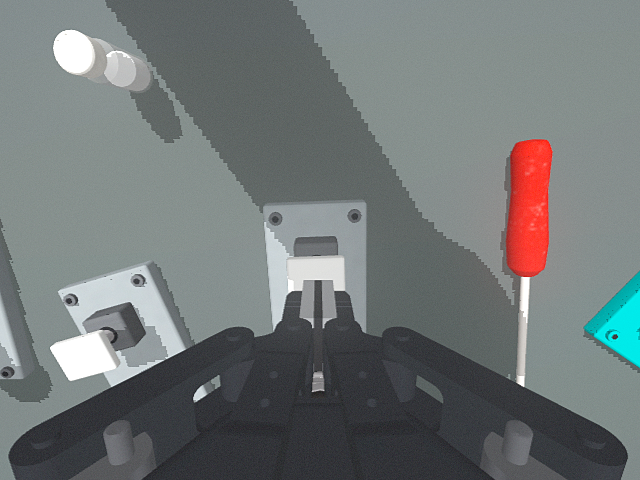

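View pics/sT0z.png

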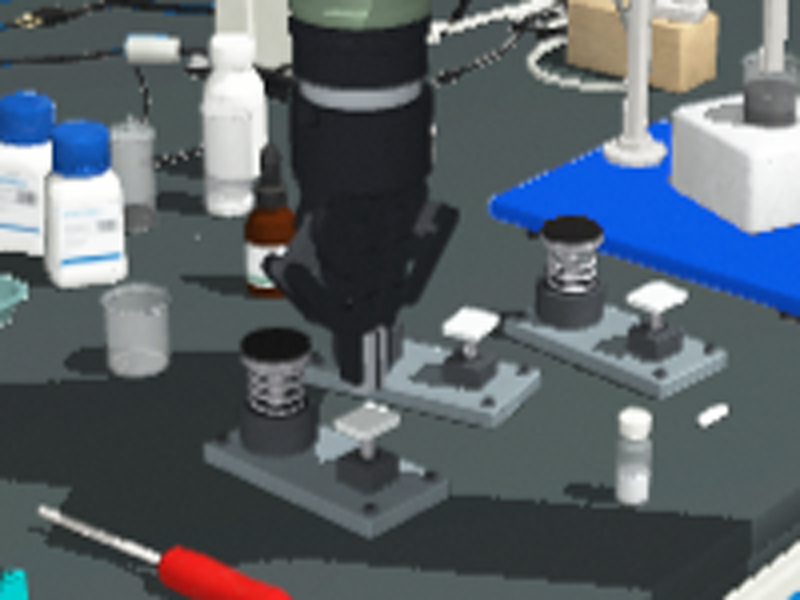

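The fingertips are centred over the left mount's tag, tag column about 316, with roughly 18 mm gap. All the pads are up. I'll push down.

jog_arm --moves '[{"tx":8,"ty":0,"tz":-1,"wx":0,"wy":0,"wz":0,"hand":0},{"tx":14,"ty":0,"tz":-1,"wx":0,"wy":0,"wz":0,"hand":0},{"tx":17,"ty":0,"tz":-1,"wx":0,"wy":0,"wz":0,"hand":0},{"tx":19,"ty":0,"tz":-1,"wx":0,"wy":0,"wz":0,"hand":0},{"tx":21,"ty":0,"tz":-1,"wx":0,"wy":0,"wz":0,"hand":0},{"tx":23,"ty":0,"tz":-1,"wx":0,"wy":0,"wz":0,"hand":0},{"tx":25,"ty":0,"tz":-1,"wx":0,"wy":0,"wz":0,"hand":0},{"tx":27,"ty":0,"tz":-1,"wx":0,"wy":0,"wz":0,"hand":0},{"tx":29,"ty":0,"tz":-1,"wx":0,"wy":0,"wz":0,"hand":0},{"tx":31,"ty":0,"tz":-1,"wx":0,"wy":0,"wz":0,"hand":0},{"tx":31,"ty":0,"tz":-1,"wx":0,"wy":0,"wz":0,"hand":0},{"tx":31,"ty":0,"tz":-1,"wx":0,"wy":0,"wz":0,"hand":0}]'

```text
time_s: 14.3
tcp_pos: [0.4572, 0.4181, 0.0636]
tool_rot: [0.707, 0.031, 0.706, -0.031]
ft_force: [-0.1, -0.3, -0.1]
grip_width: 0.0001
```

```bash
python3 m.py T1
```

```text
[[-0.1294  0.1424 -0.9746  0.0387]
 [ 0.3776  0.5166 -0.4431  0.0387]
 [-0.5712 -0.2198  0.4062  0.0388]
 [ 0.5161 -0.1627  0.0173  0.0388]
 [ 0.3261 -0.1909 -0.2278  0.0388]
 [-0.0446 -0.6057  0.8402  0.0388]]
mean [ 0.0791 -0.0867 -0.0636  0.0388] tcp [0.45695118 0.41802136 0.06381467] 14.6
```

View pics/sT1z.png

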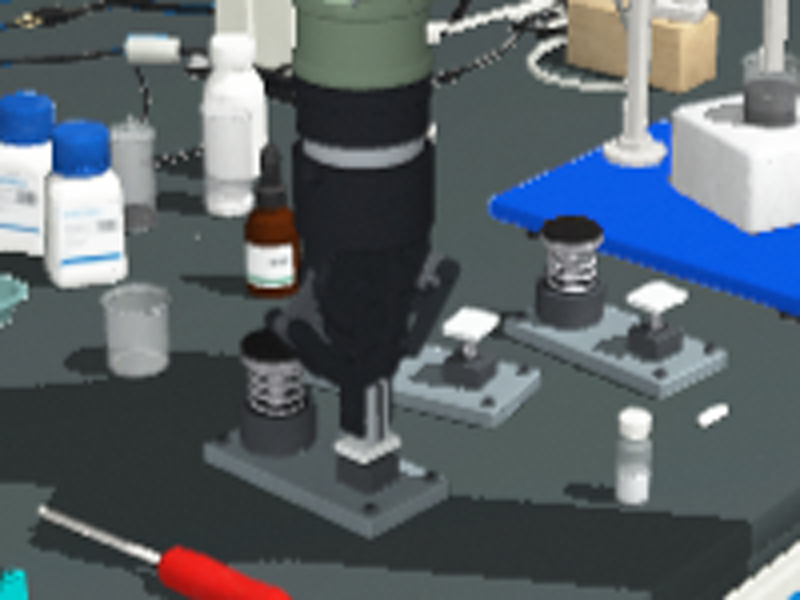

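The tag is down about 13 mm, past the 8 mm key, which confirms the choice. I'll press it onto its stop.

jog_arm --moves '[{"tx":1,"ty":0,"tz":0,"wx":0,"wy":0,"wz":0,"hand":0},{"tx":2,"ty":0,"tz":0,"wx":0,"wy":0,"wz":0,"hand":0},{"tx":3,"ty":0,"tz":0,"wx":0,"wy":0,"wz":0,"hand":0},{"tx":4,"ty":0,"tz":0,"wx":0,"wy":0,"wz":0,"hand":0},{"tx":4.5,"ty":0,"tz":0,"wx":0,"wy":0,"wz":0,"hand":0},{"tx":4.5,"ty":0,"tz":0,"wx":0,"wy":0,"wz":0,"hand":0},{"tx":4.5,"ty":0,"tz":0,"wx":0,"wy":0,"wz":0,"hand":0}]'

```text
time_s: 15.3
tcp_pos: [0.457, 0.4181, 0.061]
tool_rot: [0.707, 0.031, 0.706, -0.031]
ft_force: [-4.0, -1.8, 12.6]
grip_width: -0.0002
```

```bash
python3 m.py T2
```

```text
[[-3.3862 -2.8559 12.2255  0.036 ]
 [-2.0373 -3.819  12.8789  0.036 ]
 [-3.4488 -2.5903 12.3168  0.036 ]
 [-2.7957 -1.452  12.6378  0.036 ]
 [-3.5852 -3.2776 12.4326  0.036 ]
 [-3.8575 -3.3207 12.1877  0.036 ]]
mean [-3.1851 -2.8859 12.4465  0.036 ] tcp [0.45704755 0.41815077 0.06099678] 15.6
```

At the stop: fingertips at z = 36 mm with a steady 12 N. I'll lift off straight up, back away and check.

jog_arm --moves '[{"tx":-4,"ty":0,"tz":0,"wx":0,"wy":0,"wz":0,"hand":0},{"tx":-8,"ty":0,"tz":0,"wx":0,"wy":0,"wz":0,"hand":0},{"tx":-20,"ty":0,"tz":0,"wx":0,"wy":0,"wz":0,"hand":0},{"tx":-60,"ty":0,"tz":0,"wx":0,"wy":0,"wz":0,"hand":0},{"tx":-110,"ty":0,"tz":0,"wx":0,"wy":0,"wz":0,"hand":0},{"tx":-150,"ty":0,"tz":30,"wx":0,"wy":0,"wz":0,"hand":0},{"tx":-190,"ty":-20,"tz":60,"wx":0,"wy":0,"wz":0,"hand":0},{"tx":-190,"ty":-60,"tz":90,"wx":0,"wy":0,"wz":0,"hand":0},{"tx":-190,"ty":-90,"tz":100,"wx":0,"wy":0,"wz":0,"hand":0},{"tx":-190,"ty":-90,"tz":100,"wx":0,"wy":0,"wz":0,"hand":0},{"tx":-190,"ty":-90,"tz":100,"wx":0,"wy":0,"wz":0,"hand":0},{"tx":-190,"ty":-90,"tz":100,"wx":0,"wy":0,"wz":0,"hand":0},{"tx":-190,"ty":-90,"tz":100,"wx":0,"wy":0,"wz":0,"hand":0}]'

```text
time_s: 16.9
tcp_pos: [0.5479, 0.3207, 0.2492]
tool_rot: [0.706, 0.031, 0.707, -0.031]
ft_force: [0.2, 0.2, -0.2]
grip_width: 0.0003
```

```bash
python3 m.py F
python3 - <<'E'
from h import *
c=calibration("wrist");cv2.imwrite("pics/wristF.png",capture("wrist"))
E
```

```text
[[ 0.2231  0.4452  0.2304  0.2242]
 [ 0.1996  0.7199  0.4358  0.2241]
 [ 0.2826 -1.0049 -0.6277  0.2241]
 [ 1.4561  0.5285 -0.4183  0.2242]
 [ 0.6374  0.4392  0.2509  0.2242]
 [-0.0387  0.3902  0.4748  0.2242]]
mean [0.46   0.253  0.0577 0.2242] tcp [0.54825217 0.31998071 0.24916443] 17.2
```

View pics/wristF.png

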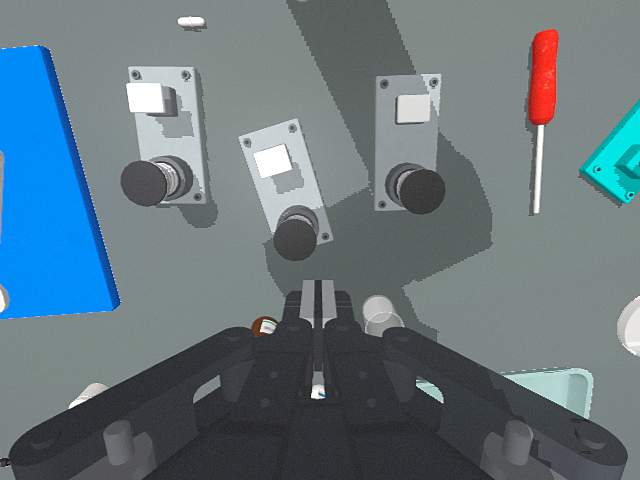

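View pics/sFz.png

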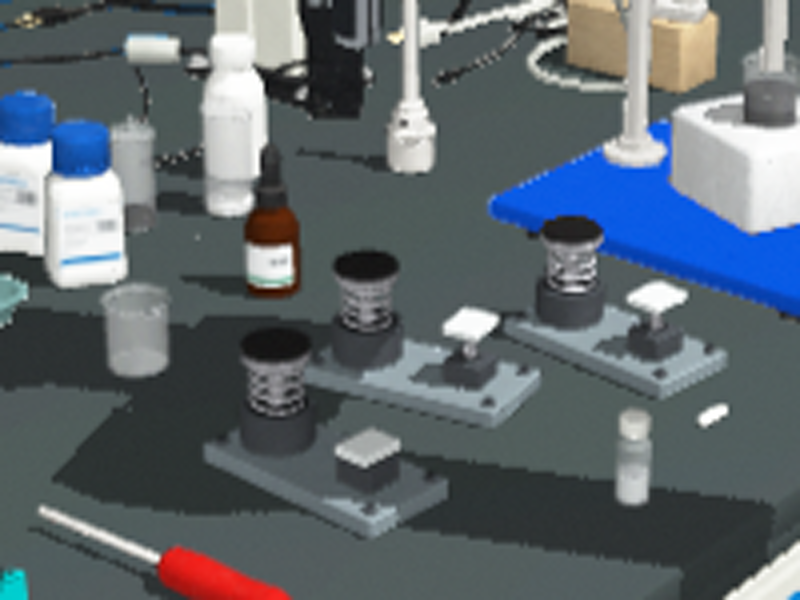

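The final side view shows the left tag flat on its housing, at zoomed pixel (367,447). The other two tags are up, all three pads are up, and nothing else has moved. I'll hand it in.

```bash
python3 -c "
from station import *
print(close_job())"
```

```text
the job is handed in; nothing more can be done
None
```

The left mount was the softest; its white tag is fully down, the other two are still up, and the job is handed in. I pressed the pads in order from left to right, each about 1 cm, and let each come back up:

| Mount | Force at about 10 mm of travel |
|---|---|
| Left | 2.7 N |
| Middle | 5.8 N |
| Right | 10.1 N |

I pushed the left tag down to its stop: the fingertips reached 36 mm above the worktop with a steady 12 N. It passed the half-way point without being halted, which confirms it was the right one.

**Last checks:** The final side and wrist pictures show the left tag flat, the other two tags up, all three pads back up, and the mounts and nearby things in place. The tweezers and plaster block were outside those last views, but the arm never went near them. The arm ended about 0.22 m above the worktop, touching nothing, about 17 s into the 58 s allowed.

**Problems:**
- The first move call was refused as invalid input and moved nothing. It went through once every row gave all seven values.
- The top and side cameras disagreed by up to about 10 mm on the mounts' positions. I used the wrist camera for the final alignment.
- The fingers also pushed sideways by up to about 4 N while pressing, but I saw no shift of the mounts in the pictures.

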